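# Press a key home with bench locking pliers

## Robot

A 7-joint arm with a two-finger parallel gripper is mounted at the origin on the work surface. World frame = base frame: x ahead of the robot, y to its left, z up, the work surface at z = 0. Lengths are in m, angles in rad, forces in N, time in s.
With the tool pointing down it reaches from about 0.4 to 0.875 m from the base axis. Payload 6.5 kg.
Tool frame: the origin (TCP) lies on the centre line of the jaws, within the pads' length; the fingertips stand 14 mm ahead of it and the grasp point (between the pads) lies 5 mm behind it (ctrl.tips_ahead is the distance from the TCP to the fingertips, in m); z points along the fingers, y is the direction in which the jaws open and shut (so a half turn about z gives the same grasp; the last joint's range is limited). The gripper opens to 88 mm and grips with 3 to 60 N. Pads are 18 mm wide; open, the fingers measure 123 mm over their backs; the gripper's body (75 mm by 187 mm) begins 45 mm behind the grasp point.
Start: joints at [1.283, 0.536, -0.004, 1.538, 0.003, 1.067, -0.071], TCP at [0.143, -0.634, 0.253] pointing down, gripper open.
Joint ranges: [-2.7, 2.7], [-0.37, 2.16], [-1.27, 1.26], [0.24, 2.4], [-1.31, 4.45], [0.19, 1.91], [-2.76, 2.76]. Speed limits (rad/s): [2.39, 2.39, 3.14, 3.14, 3.14, 3.14, 3.14].

## Interface

Orientations are given as a rotation vector (axis times angle).
In Python, from plant import ctrl gives the robot as it stands.
- The arm moves only by the tool play_rows, never from a script. Its argument "plan" is a list that holds one entry, the list of rows, each a list of 6 numbers: the shift along the tool's x, y, z in m, then the turn, a rotation vector about the tool's x, y, z in rad. A call has exactly 10 rows; each row shifts and turns the commanded pose from where the row before left it, along the tool's axes as they then stand; what a row does not reach is not made up. A row lasts 1/8 s, in which the tool goes at most 62.5 mm and 10.7 degrees, less where a joint would pass 70% of its speed; a pose out of reach is approached as far as the arm can. A call with a gripper value outside its range is refused whole. "claw" is the gripper command: -1 is fully open, 1 is shut, values between are in proportion, set as the call begins (left out, the last holds). The fingers move at their own pace and stop on an object; "grip_force" is the grip in N (left out, the last holds). Time passes only in rows, so rows that do not move let the fingers close, or fill a call up. It gives the time, the measured TCP pose, the force and the opening at its end, in the units of the state.
- ctrl.state(): the state, without advancing time (a new reading comes with each control period).
- ctrl.grab_frame(name): name is "side" or "top"; returns a dict with "pixels" (420x560x3 uint8, red, green, blue), "mtx" (3x3 intrinsics, pixels), "world_from_camera" (4x4, takes a point from camera to world coordinates). Camera axes: x right, y up, looking along -z (the intrinsics and any distortion apply to the point x, -y, -z); pixel columns grow to the right and rows downward; lengths in m; the calibration is good to about 2 mm. A picture is of the moment at which its call begins. There is no depth.
- ctrl.job_done(): hands the job in, once; it reports no verdict.
Trained networks look in the newest picture that a camera, given by its name, has taken for a name from the list of things; names that differ only in an ending like _2 or _b are one class to them, and where a whole thing is asked for, a point or a joint stands for the part that bears it (a point fixed in the world has none). Each returns a list of dicts, best first, with "p" (0 to 1); they miss things now and then, are a little off and sometimes report something else, mostly with a low value. They report only what shows in the picture. A call takes as long as a camera call.
- ctrl.search_frame(label, camera): "extent" ([left, top, width, height] in pixels, round what is visible of it).
- ctrl.trace(label, camera): "pixels" (420x560 bool, what is visible of it) and "extent" ([left, top, width, height] in pixels, round what is visible of it).
The state is a dict: "time": time; "joint_pos": joint angles; "qvel": joint speeds; "tau": joint torques, N m; "position": TCP position; "orientation": TCP orientation; "force": force on the tool from outside, world axes, zero at the start; "moment": the same for the moment, N m; "gripper_width": finger opening in m.
Only numpy, scipy, OpenCV 4.12 (cv2) and the standard library are available. Lean on these libraries where they do the work, as an engineer would, in place of code of your own. Each camera call takes 0.05 s, during which the arm holds its last target.

## Task

Use the red-gripped bench locking pliers to press the brass key home: squeeze the two red handles together until they snap over centre, let go so that they stay locked by themselves, then pull the yellow-knobbed release lever of the same pliers to one side until the handles spring open. Leave the key flush in its block, the pliers open and the release lever let go.

Things in the scene. Friction and masses are not known exactly. Their poses are not given: they have to be found in the camera images.
- pliers: Locking pliers, RED grips, fixed on a 20 mm steel plate. Origin: bench level, below the mid-point of the grips; x to the jaws, y left, z up. Two handle bars along x, mirrored about y = 0, 12 mm thick, x -50 to 70, 40 to 66 mm above the bench; pivot at x 100. Width over both at x = 0: 62 mm open, 34 locked. The lever arm runs between and above them (z 74 to 79). The blue-gripped pair is not used.
- pliers_tab (a point): Centre of the yellow round knob, 14 mm in diameter, upright at the tail of the red pliers' release lever, 77 to 111 mm above the bench; at rest at x = -100 mm, y = 0 of the pliers. Swings level about a pin at x = 0, y = 0 (radius 100 mm), at most 0.5 rad to either side; springs back when let go. 25 to 35 mm aside (5 to 10 N) kicks locked handles open.
- pliers_handle (a joint): Closing angle (rad) of the red handles, which move together, mirrored: 0 = open, as at the start; about 0.10 = centre; 0.14 = locked. Before centre they spring open, past it they snap shut and stay. Squeezing at x = 0 takes about 8 N per side at first, then less. The jaws (x = 150 mm) hold a dark steel block 24 mm wide. Two posts 90 mm tall stand at x 200, y +-55 mm.
- key (a joint): How far (m) the brass key (face 12 x 12 mm, 53 mm above the bench) sticks out of the dark block on its +y side, between the jaws: 0 = flush; 0.004 to 0.0055 at the start. The closing jaw pushes it in (3 N); it stays where it is left.

How it is judged:
By the outcome, as a careful person would: the job done as asked, in the order asked, and still so for the second after the job is handed in, with the robot touching nothing.
It also fails if it takes over 40 s, if anything falls off the work surface, if the arm or the gripper's body presses on something with over 40 N, if the wrist force passes 120 N, or if a joint passes its speed limit or range.

## Working session

There is one attempt and no reset: what is moved stays moved. The work goes in short steps, Python scripts to look and compute and a tool call to move; the robot and the scene stay as the last step left them, time stands still between calls to the robot, and variables do not carry over. Pictures are saved under pics/ and viewed, and the job is handed in when it is done.

Besides the shell and the picture viewer there is one more tool, called after "Call:" as name([rows], argument=value, ...), one row to a line, values as JSON. play_rows: Moves the arm, as the interface text tells. Its arguments: {"type":"object","properties":{"plan":{"type":"array"},"claw":{"type":"number"},"grip_force":{"type":"number"}},"required":["plan"]}

```bash
mkdir -p pics; ls; python3 - <<'E'
from plant import ctrl
import cv2,numpy as np
s=ctrl.state(); print({k:np.round(v,4) for k,v in s.items()}, ctrl.tips_ahead)
for n in ("side","top"):
    f=ctrl.grab_frame(n); cv2.imwrite(f"pics/{n}0.png",f["pixels"][:,:,::-1])
    print(n,f["mtx"],np.round(f["world_from_camera"],4),[k for k in f])
    for l in ("pliers","pliers_tab","key"):
        print(l,[(r["extent"],round(r["p"],2)) for r in ctrl.search_frame(l,n)])
E
```

```text
pics
{'time': np.float64(0.0), 'joint_pos': array([ 1.2828,  0.5372, -0.0044,  1.5389,  0.0026,  1.0673, -0.0712]), 'qvel': array([0.0003, 0.0006, 0.0001, 0.001 , 0.0004, 0.0001, 0.0014]), 'tau': array([-2.00000e-04, -5.70976e+01,  9.90500e-01, -2.51606e+01,
       -5.62000e-02,  1.77000e-02,  1.00000e-04]), 'position': array([ 0.1429, -0.6335,  0.2518]), 'orientation': array([-3.1206e+00, -3.4760e-01,  5.0000e-04]), 'force': array([-0.1395,  0.3102,  0.7812]), 'moment': array([-0.0253,  0.0031, -0.0116]), 'gripper_width': np.float64(0.0883)} 0.014
side [[443.90801778   0.         272.53111737]
 [  0.         443.90801778 209.1439618 ]
 [  0.           0.           1.        ]] [[-0.9422  0.2326 -0.2411  0.3409]
 [-0.3348 -0.6263  0.7041  0.6399]
 [ 0.0128  0.7441  0.6679  0.7118]
 [ 0.      0.      0.      1.    ]] ['pixels', 'mtx', 'world_from_camera']
pliers [([113.1, 242.5, 184.3, 110.3], 0.95)]
pliers_tab [([225.0, 280.3, 74.1, 19.7], 0.6)]
key []
top [[397.91417487   0.         283.05137595]
 [  0.         397.91417487 203.74616929]
 [  0.           0.           1.        ]] [[-0.0124  0.9797 -0.2002  0.4017]
 [-0.9999 -0.0129 -0.0013  0.0038]
 [-0.0038  0.2001  0.9798  0.918 ]
 [ 0.      0.      0.      1.    ]] ['pixels', 'mtx', 'world_from_camera']
pliers [([151.4, 114.3, 91.9, 147.3], 0.64)]
pliers_tab [([199.8, 203.6, 10.5, 57.7], 0.56)]
key []
```

View pics/side0.png

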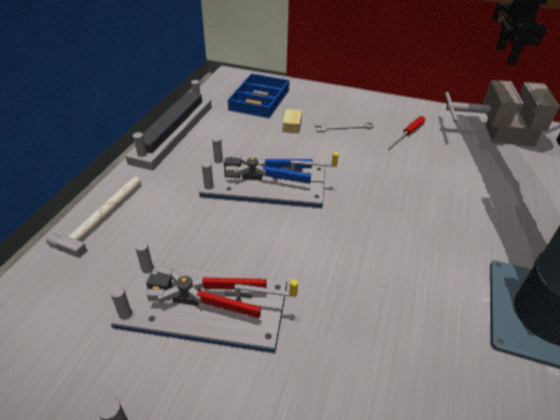

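View pics/top0.png

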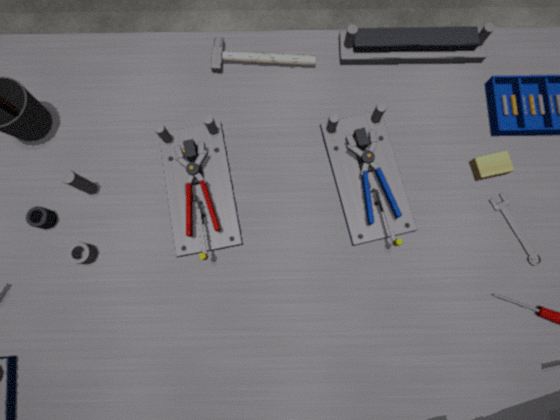

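```bash
python3 - <<'E'
import cv2,numpy as np
a=cv2.imread("pics/side0.png")[225:355,100:310]; b=cv2.imread("pics/top0.png")[110:270,145:255]
cv2.imwrite("pics/sz.png",cv2.resize(a,None,fx=3.8,fy=3.8,interpolation=cv2.INTER_CUBIC))
cv2.imwrite("pics/tz.png",cv2.resize(b,None,fx=3.7,fy=3.7,interpolation=cv2.INTER_CUBIC))
E
```

```text
(no output)
```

View pics/sz.png

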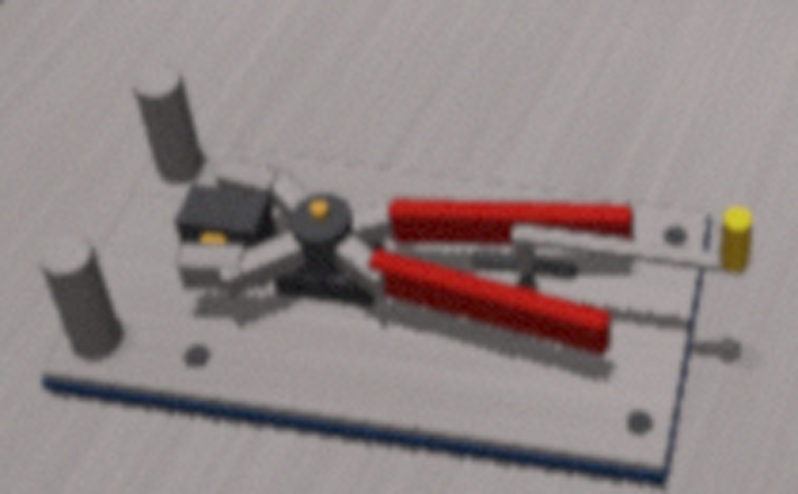

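View pics/tz.png

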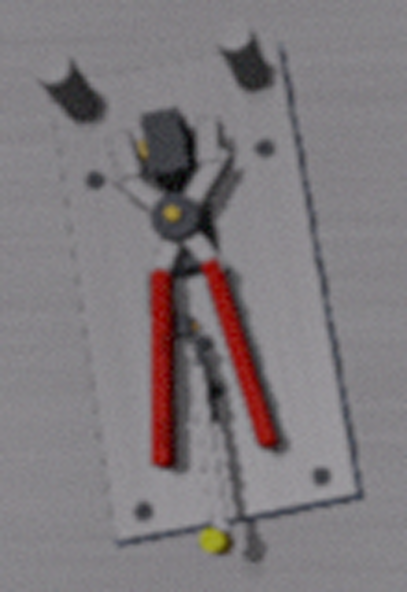

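```bash
cat > h.py <<'E'
import cv2,numpy as np
def proj(f,P):
    P=np.atleast_2d(P); T=np.linalg.inv(f["world_from_camera"]); c=P@T[:3,:3].T+T[:3,3]
    q=np.stack([c[:,0],-c[:,1],-c[:,2]],1)@f["mtx"].T
    return q[:,:2]/q[:,2:]
def pose(p):
    c,s=np.cos(p[2]),np.sin(p[2]); R=np.array([[c,-s,0],[s,c,0],[0,0,1]]); return R,np.array([p[0],p[1],0])
def w(p,P):
    R,t=pose(p); return np.atleast_2d(P)@R.T+t
def bar(sgn,th):
    # bar rotating about (0.1,0); mid at x=0: y=25-100*th
    P=np.array([[x,y,z] for x in(-.05,.07) for y in(-.006,.006) for z in(.04,.066)])
    a=th  # slope angle of bar
    c,s=np.cos(a[1]),np.sin(a[1])
    x=P[:,0];y=P[:,1]
    return np.stack([c*x+s*y, sgn*(-s*x+c*y+a[0]),P[:,2]],1)
def knob(psi=0):
    t=np.linspace(0,2*np.pi,24,endpoint=False)
    c=-.1*np.array([np.cos(psi),np.sin(psi)])
    return np.array([[c[0]+.007*np.cos(u),c[1]+.007*np.sin(u),z] for u in t for z in(.077,.111)])
S=4
def poly(m,f,P):
    h=cv2.convexHull(((proj(f,P)+.5)*S*16).astype(np.int32)); cv2.fillConvexPoly(m,h,255,shift=4)
def masks(img):
    h=cv2.cvtColor(img,cv2.COLOR_RGB2HSV); H,Sx,V=[h[...,i].astype(int) for i in range(3)]
    red=((H<8)|(H>172))&(Sx>150)&(V>60); yel=(H>22)&(H<36)&(Sx>150)&(V>60)
    return red,yel
E
python3 - <<'E'
from plant import ctrl
from h import *
from scipy.optimize import minimize
fs=[ctrl.grab_frame(n) for n in("side","top")]
import pickle; pickle.dump(fs,open("f0.pkl","wb"))
wins=[(215,360,100,310),(110,275,145,255)]
obs=[]
for f,(a,b,c,d) in zip(fs,wins):
    r,y=masks(f["pixels"]); o=[]
    for m in(r,y):
        k=np.zeros(m.shape,np.float32); k[a:b,c:d]=m[a:b,c:d]; o.append(k)
    obs.append(o); print([x.sum() for x in o],[np.round([c.mean() for c in np.nonzero(x)][::-1],1) for x in o])
def rend(p,f):
    out=[]
    for parts in ([bar(1,p[3:5]),bar(-1,p[3:5])],[knob()]):
        m=np.zeros((420*S,560*S),np.uint8)
        for P in parts: poly(m,f,w(p,P))
        out.append(cv2.resize(m,(560,420),interpolation=cv2.INTER_AREA).astype(np.float32)/255)
    return out
def cost(q,ids=(0,1)):
    p=q/1000.; c=0
    for i in ids:
        r=rend(p,fs[i])
        for k,wt in((0,1),(1,3)): c+=wt*(cv2.GaussianBlur(r[k]-obs[i][k],(0,0),1)**2).sum()
    return c
# init from top
def ray(f,u,z):
    d=np.linalg.inv(f["mtx"])@[*u,1]; d=f["world_from_camera"][:3,:3]@(d*[1,-1,-1]); o=f["world_from_camera"][:3,3]
    return o+d*(z-o[2])/d[2]
k=ray(fs[1],(202.5,256),.1); v=ray(fs[1],(192,167.5),.075); yaw=np.arctan2(*(v-k)[[1,0]]); print(k,v,yaw)
o=k[:2]+.1*np.array([np.cos(yaw),np.sin(yaw)])
x0=np.array([*o,yaw,.025,.25])*1000
for ids in((0,1),(0,),(1,)):
    best=min((minimize(cost,x0,args=(ids,),method="Nelder-Mead",options=dict(maxiter=500,initial_simplex=np.vstack([x0]+[x0+e for e in np.diag([8,8,40,4,60.])*s]))) for s in(1,-1)),key=lambda r:r.fun)
    print(ids,np.round(best.x,1),best.fun); 
    if len(ids)==2: np.save("p0.npy",best.x/1000)
p=np.load("p0.npy")
for i,f in enumerate(fs):
    im=f["pixels"][:,:,::-1].copy(); im=cv2.resize(im,None,fx=3,fy=3,interpolation=cv2.INTER_CUBIC)
    for P in (bar(1,p[3:]),bar(-1,p[3:]),knob()):
        h=cv2.convexHull(np.int32((proj(f,w(p,P))+.5)*3)); cv2.polylines(im,[h],True,(0,255,0),1)
    for P in ([.2,.055,.09],[.2,-.055,.09],[.2,.055,.02],[.2,-.055,.02],[.1,0,.07],[.15,.012,.053]):
        cv2.circle(im,tuple(int(v) for v in (proj(f,w(p,P))[0]+.5)*3),3,(255,0,255),1)
    a,b,c,d=wins[i]; cv2.imwrite(f"pics/fit{i}.png",im[a*3:b*3,c*3:d*3])
E
```

```text
[np.float32(1156.0), np.float32(62.0)] [array([229.8, 294.6]), array([293.3, 285.8])]
[np.float32(511.0), np.float32(38.0)] [array([198.4, 207.2]), array([201.9, 248.7])]
[0.4619407  0.17091877 0.1       ] [0.6581627  0.20465372 0.075     ] 0.17025793102540415
(0, 1) [561.3 188.  184.4  25.5 144.4] 721.2554931640625
(0,) [561.6 185.2 192.8  26.7 161. ] 513.0634765625
(1,) [561.8 189.5 184.9  25.4 147.9] 157.9657745361328
```

View pics/fit0.png

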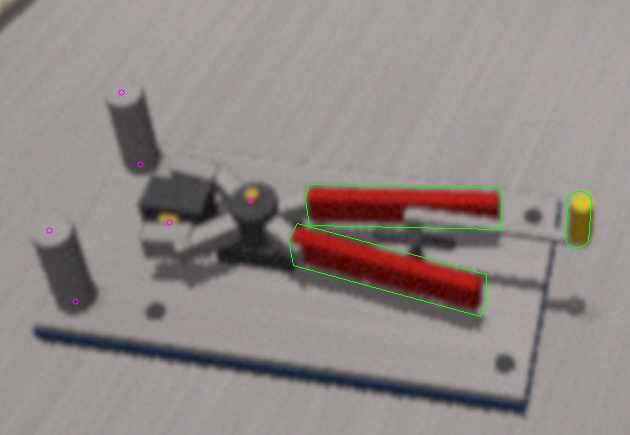

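View pics/fit1.png

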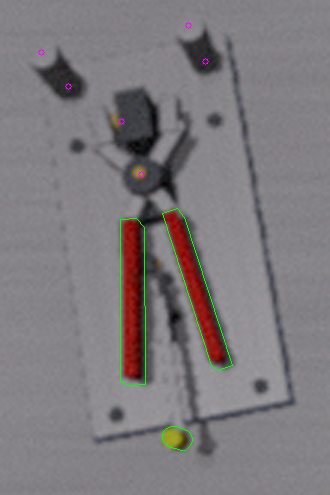

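```bash
cat >> h.py <<'E'
from scipy.spatial.transform import Rotation as Ro
def ray(f,u,z):
    d=np.linalg.inv(f["mtx"])@[*u,1]; d=f["world_from_camera"][:3,:3]@(d*[1,-1,-1]); o=f["world_from_camera"][:3,3]
    return o+d*(z-o[2])/d[2]
def delta(s,target):
    "tool-frame shift to target xyz, and tool yaw"
    R=Ro.from_rotvec(s["orientation"]).as_matrix()
    return np.round(R.T@(np.array(target)-s["position"]),4), np.arctan2(R[1,0],R[0,0])
E
python3 - <<'E'
import pickle
from h import *
from plant import ctrl
fs=pickle.load(open("f0.pkl","rb"))
for u in((505,95),(540,95),(450,100),(520,135)): print(u,[np.round(ray(fs[0],u,z),3) for z in(0,.1)])
s=ctrl.state()
R=Ro.from_rotvec(s["orientation"]).as_matrix();print(np.round(R,3))
print(delta(s,(.45,-.3,.32)))
print(R.T@(np.array([.561,.188,.25])-[.45,-.3,.32]))
E
```

```text
(505, 95) [array([ 0.049, -0.936,  0.   ]), array([ 0.09 , -0.715,  0.1  ])]
(540, 95) [array([-0.064, -0.98 ,  0.   ]), array([-0.007, -0.752,  0.1  ])]
(450, 100) [array([ 0.225, -0.831,  0.   ]), array([ 0.241, -0.625,  0.1  ])]
(520, 135) [array([ 0.015, -0.681,  0.   ]), array([ 0.061, -0.495,  0.1  ])]
[[ 0.975  0.22  -0.   ]
 [ 0.22  -0.975  0.   ]
 [-0.    -0.    -1.   ]]
(array([ 0.373 , -0.2583, -0.0673]), np.float64(0.2218591548218369))
[ 0.21566496 -0.45160769  0.07002943]
```

Call:
play_rows([
  [[0.037,-0.026,-0.02,0,0,0],[0.037,-0.026,-0.02,0,0,0],[0.037,-0.026,-0.02,0,0,0],[0.037,-0.026,0,0,0,0],[0.037,-0.026,0,0,0,0],[0.037,-0.026,0,0,0,0],[0.037,-0.026,0,0,0,0],[0.037,-0.026,0,0,0,0],[0.037,-0.026,0,0,0,0],[0.037,-0.026,0,0,0,0]],
], claw=-1, grip_force=25)

```text
time: 1.75
position: [0.4476, -0.2979, 0.313]
orientation: [3.122, 0.347, 0.001]
force: [-0.0, -0.6, -0.5]
gripper_width: 0.0878
```

```bash
python3 - <<'E'
from h import *
from plant import ctrl
s=ctrl.state(); print(s["time"],s["position"],s["joint_pos"],s["force"],s["gripper_width"]); print(delta(s,(.561,.188,.2)))
E
```

```text
1.75 [ 0.44759494 -0.29794622  0.31295027] [ 0.66643488  0.29084851 -0.20005859  1.76010494  0.06430577  1.0964436
 -0.90391314] [-0.02333396 -0.5913038  -0.49286285] 0.08782004523602716
(array([ 0.2174, -0.4492,  0.1128]), np.float64(0.22168826538548697))
```

Call:
play_rows([
  [[0.022,-0.045,0,0,0,0],[0.022,-0.045,0,0,0,0],[0.022,-0.045,0,0,0,0],[0.022,-0.045,0.01,0,0,0],[0.022,-0.045,0.01,0,0,0],[0.022,-0.045,0.02,0,0,0],[0.022,-0.045,0.02,0,0,0],[0.022,-0.045,0.02,0,0,0],[0.022,-0.045,0.02,0,0,0],[0.0194,-0.0442,0.01,0,0,0.036]],
])

```text
time: 3.0
position: [0.5599, 0.1883, 0.2016]
orientation: [3.128, 0.29, -0.002]
force: [0.9, -0.6, -0.5]
gripper_width: 0.0881
```

```bash
python3 - <<'E'
from h import *
from plant import ctrl
s=ctrl.state(); print(s["time"],s["position"],s["joint_pos"],s["force"],s["gripper_width"]); print(delta(s,(.561,.188,.052)))
for n in ("side","top"):
    f=ctrl.grab_frame(n); 
    im=f["pixels"][:,:,::-1][100:380,60:400].copy() ; cv2.imwrite(f"pics/{n}1.png",cv2.resize(im,None,fx=2,fy=2))
E
```

```text
3.0 [0.55992559 0.18825428 0.2015947 ] [-0.11856117  0.52580663 -0.38202147  1.72722252  0.23469208  0.93490986
 -1.98028596] [ 0.93900272 -0.60935441 -0.4681041 ] 0.0880537861571877
(array([0.0012, 0.0004, 0.1496]), np.float64(0.18477764035308716))
```

View pics/side1.png

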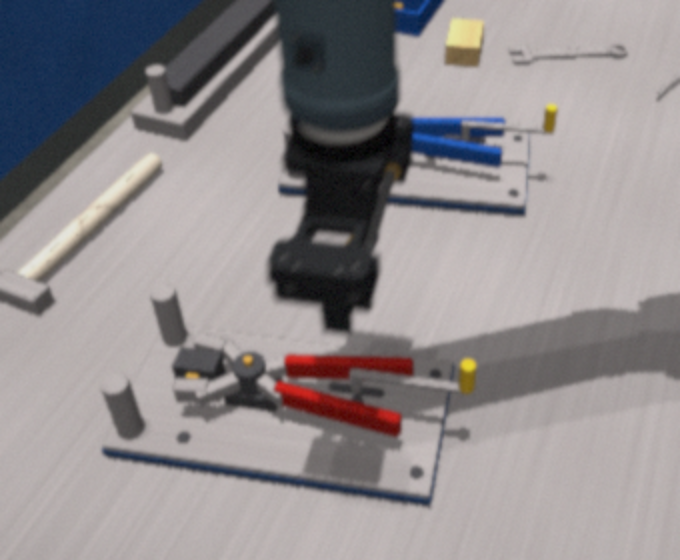

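Call:
play_rows([
  [[0.001,0,0.015,0,0,0],[0,0,0.015,0,0,0],[0,0,0.015,0,0,0],[0,0,0.015,0,0,0],[0,0,0.015,0,0,0],[0,0,0.015,0,0,0],[0,0,0.012,0,0,0],[0,0,0,0,0,0],[0,0,0,0,0,0],[0,0,0,0,0,0]],
])

```text
time: 4.35
position: [0.5614, 0.1873, 0.1013]
orientation: [-3.128, -0.291, -0.002]
force: [-0.3, 0.2, 0.2]
gripper_width: 0.0877
```

```bash
python3 - <<'E'
from h import *
from plant import ctrl
s=ctrl.state(); print(s["time"],s["position"],s["force"],s["gripper_width"]); print(delta(s,(.561,.188,.052)))
for n in ("side","top"):
    f=ctrl.grab_frame(n); 
    im=f["pixels"][:,:,::-1][180:370,100:330].copy() if n=="side" else f["pixels"][:,:,::-1][90:280,120:350].copy(); cv2.imwrite(f"pics/{n}2.png",cv2.resize(im,None,fx=3,fy=3))
E
```

```text
4.35 [0.56141436 0.1873402  0.10132103] [-0.30950681  0.19854577  0.23450847] 0.0877326210353089
(array([-0.0003, -0.0007,  0.0493]), np.float64(0.18575421309951376))
```

View pics/side2.png

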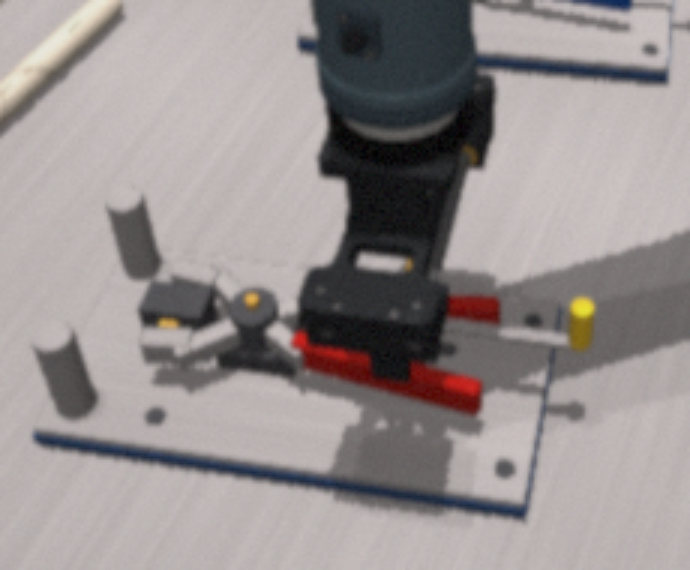

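View pics/top2.png

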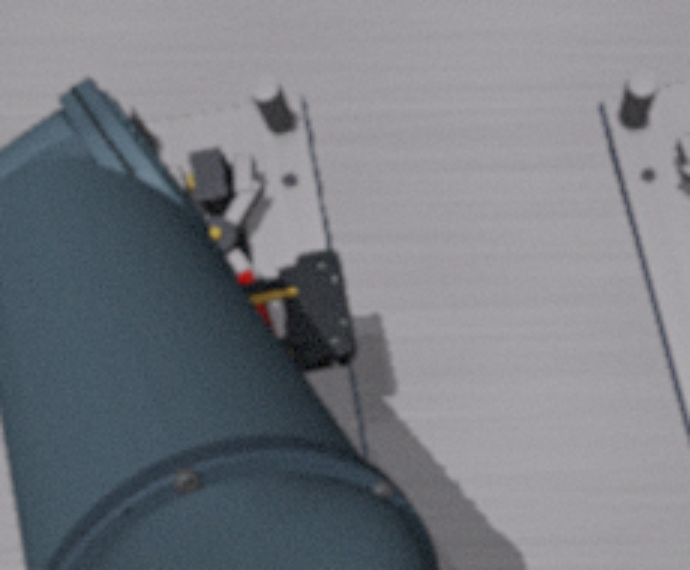

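Call:
play_rows([
  [[0,-0.0007,0.008,0,0,0],[0,0,0.008,0,0,0],[0,0,0.008,0,0,0],[0,0,0.008,0,0,0],[0,0,0.008,0,0,0],[0,0,0.008,0,0,0],[0,0,0,0,0,0],[0,0,0,0,0,0],[0,0,0,0,0,0],[0,0,0,0,0,0]],
])

```text
time: 5.7
position: [0.561, 0.1879, 0.053]
orientation: [-3.128, -0.291, -0.001]
force: [-0.0, 0.4, -0.1]
gripper_width: 0.0881
```

```bash
python3 - <<'E'
from h import *
from plant import ctrl
s=ctrl.state(); print(s["time"],s["position"],s["force"],s["gripper_width"]); print(delta(s,(.561,.188,.052)))
for n in ("side",):
    f=ctrl.grab_frame(n); 
    im=f["pixels"][:,:,::-1][180:370,100:330].copy() if n=="side" else f["pixels"][:,:,::-1][90:280,120:350].copy(); cv2.imwrite(f"pics/{n}3.png",cv2.resize(im,None,fx=3,fy=3))
E
```

```text
5.7 [0.5609995  0.18791023 0.05298448] [-0.04610065  0.39246972 -0.08914306] 0.0880634408940257
(array([ 0.    , -0.0001,  0.001 ]), np.float64(0.1858077589352316))
```

View pics/side3.png

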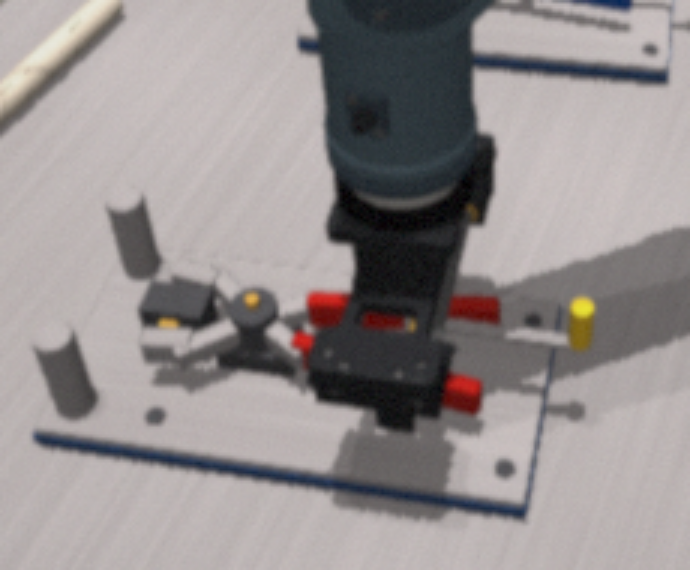

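Call:
play_rows([
  [[0,0,0,0,0,0],[0,0,0,0,0,0],[0,0,0,0,0,0],[0,0,0,0,0,0],[0,0,0,0,0,0],[0,0,0,0,0,0],[0,0,0,0,0,0],[0,0,0,0,0,0],[0,0,0,0,0,0],[0,0,0,0,0,0]],
], claw=0.5, grip_force=25)

```text
time: 7.0
position: [0.5596, 0.1895, 0.0525]
orientation: [-3.126, -0.293, 0.002]
force: [-4.4, 4.4, 0.3]
gripper_width: 0.0333
```

```bash
python3 - <<'E'
from h import *
from plant import ctrl
s=ctrl.state(); print(s["time"],s["position"],s["force"],s["gripper_width"]); print(delta(s,(.561,.188,.052)))
for n in ("side",):
    f=ctrl.grab_frame(n); 
    im=f["pixels"][:,:,::-1][180:370,100:330].copy() if n=="side" else f["pixels"][:,:,::-1][90:280,120:350].copy(); cv2.imwrite(f"pics/{n}4.png",cv2.resize(im,None,fx=3,fy=3))
E
```

```text
7.0 [0.55962352 0.18954156 0.05250066] [-4.44874768  4.42142691  0.2588164 ] 0.03325365313212939
(array([0.0011, 0.0018, 0.0005]), np.float64(0.18709448255054512))
```

View pics/side4.png

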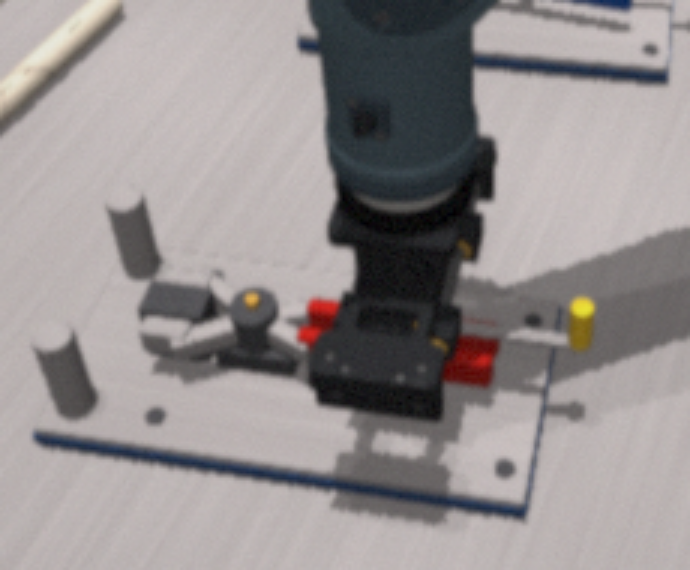

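Call:
play_rows([
  [[0,0,0,0,0,0],[0,0,0,0,0,0],[0,0,0,0,0,0],[0,0,0,0,0,0],[0,0,0,0,0,0],[0,0,0,0,0,0],[0,0,0,0,0,0],[0,0,0,0,0,0],[0,0,0,0,0,0],[0,0,0,0,0,0]],
], claw=-1)

```text
time: 8.3
position: [0.5608, 0.1878, 0.0527]
orientation: [3.128, 0.291, -0.0]
force: [0.7, 0.3, 0.4]
gripper_width: 0.0879
```

Call:
play_rows([
  [[0,0,-0.01,0,0,0],[0,0,-0.015,0,0,0],[0,0,-0.015,0,0,0],[0,0,-0.015,0,0,0],[0,0,-0.015,0,0,0],[0,0,-0.015,0,0,0],[0,0,-0.015,0,0,0],[0,0,-0.015,0,0,0],[0,0,-0.015,0,0,0],[0,0,0,0,0,0]],
])

```text
time: 9.55
position: [0.5616, 0.1882, 0.1841]
orientation: [-3.127, -0.291, -0.004]
force: [0.5, -0.3, -1.2]
gripper_width: 0.088
```

```bash
python3 - <<'E'
from h import *
from plant import ctrl
s=ctrl.state(); print(s["time"],s["position"],s["force"],s["gripper_width"]); print(delta(s,(.561,.188,.052)))
for n in ("side",):
    f=ctrl.grab_frame(n); 
    im=f["pixels"][:,:,::-1][180:370,100:330].copy() if n=="side" else f["pixels"][:,:,::-1][90:280,120:350].copy(); cv2.imwrite(f"pics/{n}5.png",cv2.resize(im,None,fx=3,fy=3))
E
```

```text
9.55 [0.561572   0.18819045 0.18409134] [ 0.49864734 -0.26548869 -1.19093159] 0.08800216198682842
(array([-9.000e-04,  1.000e-04,  1.321e-01]), np.float64(0.18574078138931063))
```

View pics/side5.png

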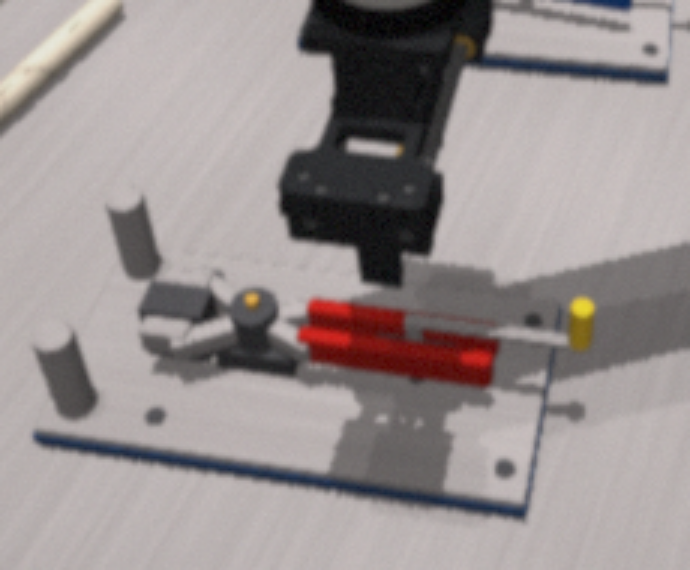

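Call:
play_rows([
  [[-0.02,0,0,0,0,0],[-0.02,0,0,0,0,0],[-0.02,0,0,0,0,0],[-0.02,0,0,0,0,0],[-0.02,-0.001,0,0,0,0],[0,0,0.01,0,0,0],[0,0,0.01,0,0,0],[0,0,0.01,0,0,0],[0,0,0,0,0,0],[0,0,0,0,0,0]],
])

```text
time: 10.85
position: [0.4626, 0.1705, 0.1526]
orientation: [-3.128, -0.291, 0.0]
force: [0.7, -0.5, -0.5]
gripper_width: 0.0881
```

```bash
python3 - <<'E'
from h import *
from plant import ctrl
s=ctrl.state(); print(s["time"],s["position"],s["force"],s["gripper_width"]); print(delta(s,(.4627,.1705,.097)))
for n in ("side",):
    f=ctrl.grab_frame(n); print(masks(f["pixels"])[1][215:360,100:310].sum())
    im=f["pixels"][:,:,::-1][180:370,100:330].copy() if n=="side" else f["pixels"][:,:,::-1][90:280,120:350].copy(); cv2.imwrite(f"pics/{n}6.png",cv2.resize(im,None,fx=3,fy=3))
E
```

```text
10.85 [0.46260849 0.17049667 0.15263609] [ 0.73496567 -0.52774751 -0.4978952 ] 0.08814660833924365
(array([0.0001, 0.    , 0.0556]), np.float64(0.18577774392950688))
0
```

View pics/side6.png

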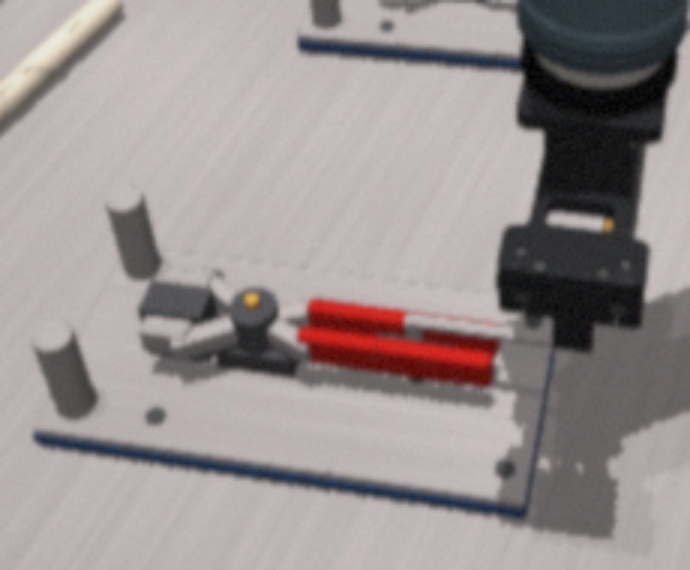

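Finger hides the knob behind it, as expected. Descend and close lightly on the knob.

Call:
play_rows([
  [[0,0,0.01,0,0,0],[0,0,0.01,0,0,0],[0,0,0.01,0,0,0],[0,0,0.01,0,0,0],[0,0,0.01,0,0,0],[0,0,0.005,0,0,0],[0,0,0,0,0,0],[0,0,0,0,0,0],[0,0,0,0,0,0],[0,0,0,0,0,0]],
])

```text
time: 12.15
position: [0.4625, 0.1704, 0.0979]
orientation: [-3.128, -0.291, -0.001]
force: [-0.6, 0.1, -0.7]
gripper_width: 0.0882
```

Call:
play_rows([
  [[0,0,0,0,0,0],[0,0,0,0,0,0],[0,0,0,0,0,0],[0,0,0,0,0,0],[0,0,0,0,0,0],[0,0,0,0,0,0],[0,0,0,0,0,0],[0,0,0,0,0,0],[0,0,0,0,0,0],[0,0,0,0,0,0]],
], claw=0.9, grip_force=15)

```text
time: 13.4
position: [0.4623, 0.1704, 0.0977]
orientation: [-3.128, -0.291, 0.0]
force: [0.8, 0.1, -0.5]
gripper_width: 0.0132
```

```bash
python3 - <<'E'
from h import *
from plant import ctrl
s=ctrl.state(); print(s["time"],s["position"],s["force"],s["gripper_width"]); print(delta(s,(.4627,.1705,.097)))
for n in ("side",):
    f=ctrl.grab_frame(n)
    im=f["pixels"][:,:,::-1][180:370,100:330].copy() if n=="side" else f["pixels"][:,:,::-1][90:280,120:350].copy(); cv2.imwrite(f"pics/{n}7.png",cv2.resize(im,None,fx=3,fy=3))
E
```

```text
13.4 [0.46234067 0.1703805  0.09769578] [ 0.81440044  0.06160965 -0.50783056] 0.013235074427259436
(array([ 0.0004, -0.0001,  0.0007]), np.float64(0.18579533108402155))
```

View pics/side7.png

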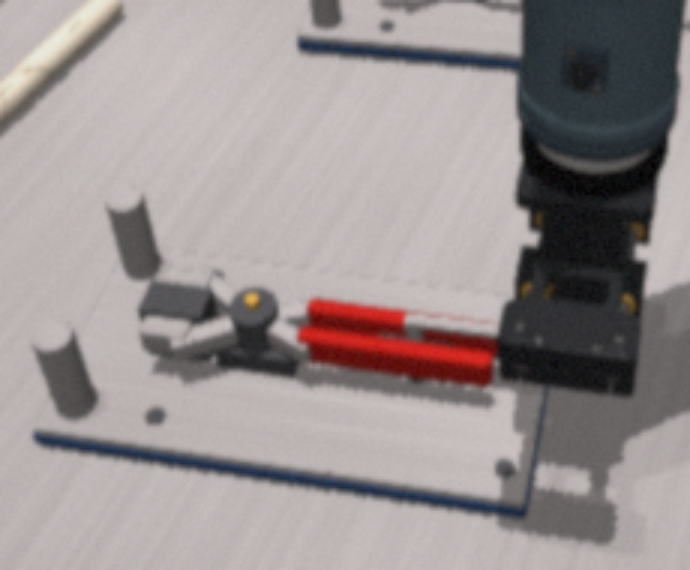

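Call:
play_rows([
  [[0.0001,0.004,0,0,0,-0.04],[0.0001,0.004,0,0,0,-0.04],[0.0001,0.004,0,0,0,-0.04],[0.0001,0.004,0,0,0,-0.04],[0.0001,0.004,0,0,0,-0.04],[0.0001,0.004,0,0,0,-0.04],[0.0001,0.004,0,0,0,-0.04],[0.0001,0.004,0,0,0,-0.04],[0,0,0,0,0,0],[0,0,0,0,0,0]],
])

```text
time: 14.7
position: [0.4733, 0.1407, 0.0977]
orientation: [-3.042, -0.785, -0.0]
force: [0.2, 1.1, -0.7]
gripper_width: 0.0131
```

```bash
python3 - <<'E'
from h import *
from plant import ctrl
s=ctrl.state(); print(s["time"],s["position"],s["force"],s["gripper_width"]); print(delta(s,(.561,.189,.097)))
print(w([.561,.189,.1858],[0,0,0]), (s["position"]-[.561,.189,0])@pose([0,0,.1858])[0])
for n in ("side",):
    f=ctrl.grab_frame(n)
    im=f["pixels"][:,:,::-1][180:370,100:330].copy() if n=="side" else f["pixels"][:,:,::-1][90:280,120:350].copy(); cv2.imwrite(f"pics/{n}8.png",cv2.resize(im,None,fx=3,fy=3))
E
```

```text
14.7 [0.4733173  0.14072627 0.09771992] [ 0.18035255  1.12187335 -0.73057818] 0.013125368347356909
(array([0.1001, 0.0002, 0.0008]), np.float64(0.5051694571405848))
[[0.561 0.189 0.   ]] [-0.09509132 -0.03124501  0.09771992]
```

View pics/side8.png

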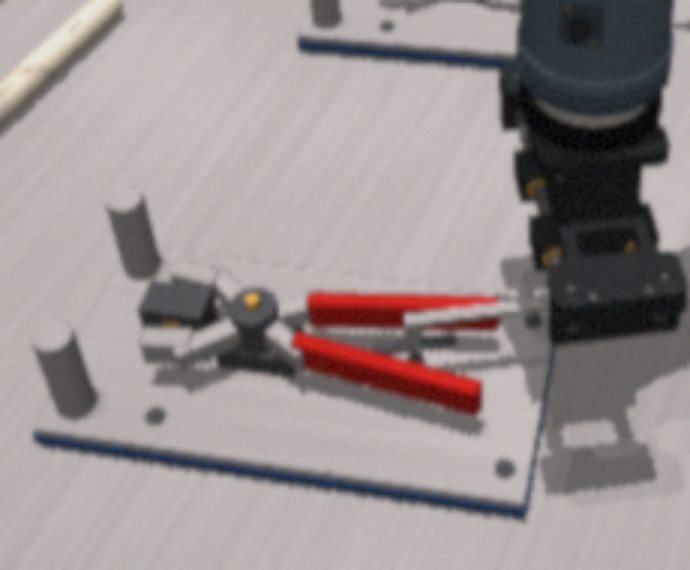

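Call:
play_rows([
  [[-0.0001,-0.004,0,0,0,0.04],[-0.0001,-0.004,0,0,0,0.04],[-0.0001,-0.004,0,0,0,0.04],[-0.0001,-0.004,0,0,0,0.04],[-0.0001,-0.004,0,0,0,0.04],[-0.0001,-0.004,0,0,0,0.04],[-0.0001,-0.004,0,0,0,0.04],[-0.0001,-0.004,0,0,0,0.04],[0,0,0,0,0,0],[0,0,0,0,0,0]],
])

```text
time: 16.0
position: [0.4623, 0.1701, 0.0979]
orientation: [-3.127, -0.293, -0.004]
force: [4.4, 0.9, -5.6]
gripper_width: 0.0134
```

Call:
play_rows([
  [[0,0,0,0,0,0],[0,0,0,0,0,0],[0,0,0,0,0,0],[0,0,0,0,0,0],[0,0,0,0,0,0],[0,0,0,0,0,0],[0,0,0,0,0,0],[0,0,0,0,0,0],[0,0,0,0,0,0],[0,0,0,0,0,0]],
], claw=-1)

```text
time: 17.25
position: [0.4612, 0.1699, 0.0977]
orientation: [-3.128, -0.292, 0.0]
force: [-0.7, -0.5, -1.3]
gripper_width: 0.088
```

Call:
play_rows([
  [[0,0,-0.01,0,0,0],[0,0,-0.015,0,0,0],[0,0,-0.02,0,0,0],[0,0,-0.02,0,0,0],[0,0,-0.02,0,0,0],[0,0,-0.02,0,0,0],[0,0.04,-0.02,0,0,0],[0,0.05,0,0,0,0],[0,0.05,0,0,0,0],[0,0.05,0,0,0,0]],
])

```text
time: 18.5
position: [0.4966, -0.0183, 0.2241]
orientation: [3.128, 0.292, 0.003]
force: [0.3, -0.2, -0.6]
gripper_width: 0.0882
```

Call:
play_rows([
  [[0,0.05,0,0,0,0],[0,0.05,0,0,0,0],[0,0.04,0,0,0,0],[0,0,0,0,0,0],[0,0,0,0,0,0],[0,0,0,0,0,0],[0,0,0,0,0,0],[0,0,0,0,0,0],[0,0,0,0,0,0],[0,0,0,0,0,0]],
])

```text
time: 19.75
position: [0.5221, -0.1544, 0.2227]
orientation: [3.128, 0.292, -0.0]
force: [-0.0, 0.3, -0.6]
gripper_width: 0.0879
```

```bash
python3 - <<'E'
from h import *
from plant import ctrl
s=ctrl.state(); print(s["time"],s["position"],s["force"],s["gripper_width"])
p=np.load("p0.npy"); p[1]+=.001
for n in ("side","top"):
    f=ctrl.grab_frame(n)
    a,b,c,d=(225,355,100,310) if n=="side" else (110,270,145,255)
    im=cv2.resize(f["pixels"][:,:,::-1][a:b,c:d],None,fx=3.7,fy=3.7,interpolation=cv2.INTER_CUBIC); cv2.imwrite(f"pics/{n}9.png",im)
    y=masks(f["pixels"])[1]; k=np.zeros_like(y); k[a:b,c:d]=y[a:b,c:d]; print(n,k.sum(),[v.mean() for v in np.nonzero(k)][::-1])
    im=cv2.imread("pics/%s0.png"%n)
    if n=="side":
        o=cv2.resize(im[255:310,130:190],None,fx=6,fy=6,interpolation=cv2.INTER_CUBIC); q=cv2.resize(f["pixels"][255:310,130:190,::-1],None,fx=6,fy=6,interpolation=cv2.INTER_CUBIC); cv2.imwrite("pics/key.png",np.hstack([o,q]))
    print([(r["extent"],round(r["p"],2)) for r in ctrl.search_frame("key",n)])
E
```

```text
19.75 [ 0.52212291 -0.15440191  0.22268432] [-0.02184798  0.25037202 -0.5979039 ] 0.08789649113595598
side 70 [np.float64(293.2857142857143), np.float64(286.3142857142857)]
[]
top 37 [np.float64(201.75675675675674), np.float64(248.59459459459458)]
[]
```

View pics/side9.png

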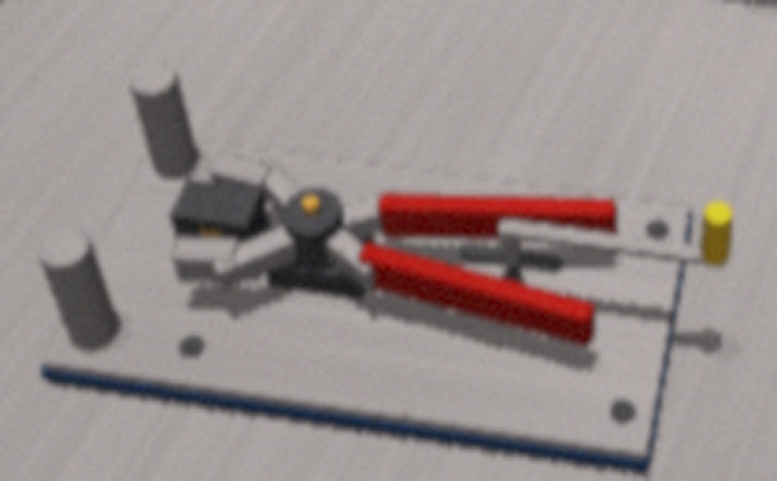

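View pics/top9.png

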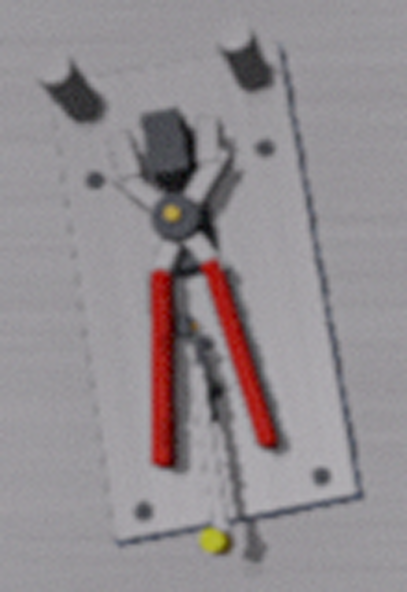

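View pics/key.png

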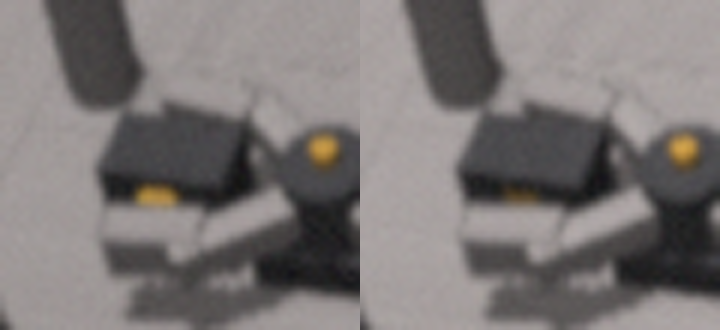

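```bash
python3 -c "
from plant import ctrl
print(ctrl.job_done()); print(ctrl.state()['time'])"
```

```text
the job is handed in; nothing more can be done
None
the job is handed in; nothing more can be done
```

The red pliers pressed the key home, stayed locked by themselves, and then sprang open when I pulled the release lever. I handed the job in at about 20 s of the 40 s allowed.

- **Squeeze:** The gripper closed on the red handles to 33.3 mm (34 mm is the locked width). I opened the fingers fully and backed off, and the picture showed the handles still closed.
- **Release:** I gripped the yellow knob (13.2 mm between the pads) and swung it about 31 mm to the pliers' -y side. The handles were open in the next picture. I brought the lever back, let go and moved clear.
- **Pliers and lever:** In the last pictures from both cameras the handles look as they did at the start. The knob is back within a pixel of its first position.
- **Key:** The brass no longer sticks out of the block in the top view. In the side view only its unlit face shows, where there was a bright ledge before. I judged flushness by eye, because the key detector found nothing in either camera, before or after.
- **Forces and position:** Every reading of the force on the tool was below 10 N. During the squeeze the arm was pushed about 2 mm aside, so my estimate of the pliers' position was off by about that much, which did no harm.

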